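# Slacken the left-hand nut of the large sanding disc

## Task

The large sanding disc is due for a change. Its T-bar nut has a left-hand thread and the spindle is locked: slacken that nut by about a sixth of a turn (60 degrees), without tightening it, and let go. Leave the nut of the smaller disc as it is.

Things in the scene. Friction and masses are not known exactly. Their poses are not given: they have to be found in the camera images.
- big_head: Blue sanding head fixed to the bench, foot 156 mm square, carrying the LARGE disc (160 mm diameter, brown abrasive, face up 83 mm above the bench). Origin at the centre of its underside, on the nut's axis; z up. On the disc lies a steel washer 52 mm wide, 4 mm thick, under the nut.
- big_nut_grip (a point): The nut to slacken, on the LARGE disc: plain steel T-bar nut, an upright bar 56 mm long, 14 wide, 34 high on a hub 30 mm in diameter, 12 high. This point is on the nut's axis inside the bar, 120 mm above the bench, 13 below the bar's top (a stud shows 6 mm above that), 21 above the hub's top, 37 above the disc. x runs along the bar, y across its 14 mm width, z up.
- big_nut (a joint): Angle of that nut, rad. Grows as it is turned clockwise seen from above, which loosens it (left-hand thread); counter-clockwise tightens it, to a hard stop at -0.25. Starts between 0 and 0.2. Steady friction of 0.12 N m; stays where it is left; does not rise. Stop at the other end: 2.4.
- small_nut_end (a point): On the other nut, to be left alone: an identical T-bar nut with ordinary right-hand thread, on the SMALL disc (100 mm diameter) of a like blue head. The point is in one end of its bar, 25 mm from the nut's axis, 120 mm above the bench; x points along the bar away from the axis, z up.

How it is judged:
By the outcome, as a careful person would: the job done as asked, in the order asked, and still so for the second after the job is handed in, with the robot touching nothing.
It also fails if it takes over 29 s, if anything falls off the work surface, if the arm or the gripper's body presses on something with over 40 N, if the wrist force passes 120 N, or if a joint passes its speed limit or range.

## Robot

A 6-joint arm with a two-finger parallel gripper is mounted at the origin on the work surface. World frame = base frame: x ahead of the robot, y to its left, z up, the work surface at z = 0. Lengths are in m, angles in rad, forces in N, time in s.
With the tool pointing down it reaches from about 0.375 to 0.9 m from the base axis. Payload 3.1 kg.
Tool frame: the origin (TCP) lies on the centre line of the jaws, within the pads' length; the fingertips stand 8 mm ahead of it and the grasp point (between the pads) lies 11 mm behind it; z points along the fingers, y is the line along which they close (so a half turn about z gives the same grasp; the last joint's range is limited). The gripper opens to 85 mm and grips with 20 to 120 N. Pads are 22 mm wide; open, the fingers measure 114 mm over their backs; the gripper's body (76 mm by 85 mm) begins 54 mm behind the grasp point. The pads swing forward as they close: fully open they stand 13 mm farther back than shut.
Start: joints at [1.085, 0.527, 1.433, -0, 1.181, -0.178], TCP at [0.189, 0.596, 0.239] pointing down, gripper open.
Joint ranges: [-3.08, 3.08], [-0.75, 2.2], [0.22, 2.44], [-1.43, 4.57], [0, 2.65], [-2.85, 2.85]. Speed limits (rad/s): [2.79, 2.79, 3.14, 3.14, 3.14, 3.14].

## Interface

Orientations are given as a unit quaternion [x, y, z, w].
In Python, from station import * gives the robot as it stands.
- The arm moves only by the tool play_rows, never from a script. Its argument "rows" is a list of rows, each a list of 3 entries, a list of its own where there are three numbers: the turn, a rotation vector about the tool's x, y, z in degrees, then the shift along the tool's x, y, z in mm, then the closure, from 0 (fully open) to 1 (shut). In form: [[[ax, ay, az], [dx, dy, dz], jaw], ...]. A call has 1 to 12 rows; each row shifts and turns the commanded pose from where the row before left it, along the tool's axes as they then stand; what a row does not reach is not made up. A row lasts 1/12 s, in which the tool goes at most 41.7 mm and 7.16 degrees, less where a joint would pass 70% of its speed; a pose out of reach is approached as far as the arm can. A call with a gripper value outside its range is refused whole. The fingers move at their own pace and stop on an object; "grip_force" is the grip in N (left out, the last holds). Time passes only in rows, so rows that do not move let the fingers close. It gives the time, the measured TCP pose, the force, the opening and the grip force at its end, in the units of the state.
- sense(): the state, without advancing time (a new reading comes with each control period).
- snapshot(name): name is "side" or "top"; returns (picture, depth): 400x640x3 uint8, red, green, blue; 400x640 float32, m along the optical axis (not along the pixel's ray), 0 where there is no reading.
- get_calibration(name): a dict with "vfov" (degrees; the focal length in pixels is half the picture's height over the tangent of half this angle, whatever the lens; pixels are square), "cx", "cy" (the principal point, pixels), "k1" (the pictures are not rectified: a ray, as slopes to the right and down, at radius r is drawn at 1 + k1 r^2 times it, then the intrinsics apply), "xyz" and "attitude" of the camera in the world. Camera axes: x right, y down, z forward; pixel columns grow to the right and rows downward; lengths in m; the calibration is good to about 2 mm. A picture is of the moment at which its call begins. get_calibration takes no time and is no camera call.
- sign_off(): hands the job in; it is judged then, once.
The state is a dict: "t": time; "q": joint angles; "qd": joint speeds; "tau": joint torques, N m; "tcp_pos": TCP position; "tool_rot": TCP orientation; "force": force on the tool from outside, world axes, zero at the start; "ft_torque": the same for the moment, N m; "finger_gap": opening from 0.0 (shut) to 1.0 (fully open); "gripper_force": force on a finger pad.
Only numpy, scipy, OpenCV 4.12 (cv2) and the standard library are available. Lean on these libraries where they do the work, as an engineer would, in place of code of your own. Each camera call takes 0.05 s, during which the arm holds its last target. There are 200 camera calls.

## Working session

There is one attempt and no reset: what is moved stays moved. The work goes in short steps, Python scripts to look and compute and a tool call to move; the robot and the scene stay as the last step left them, time stands still between calls to the robot, and variables do not carry over. Pictures are saved under pics/ and viewed, at most 10 in all, crops included, and the job is handed in when it is done.

Besides the shell and the picture viewer there is one more tool, called after ">>>" in YAML: its name, and indented under it one key for each argument. play_rows: Moves the arm, as the interface text tells. Its arguments: {"type":"object","properties":{"rows":{"type":"array","items":{"type":"array"}},"grip_force":{"type":"number"}},"required":["rows"]}

```bash
mkdir -p pics; cat > h.py <<'E'
from station import *
import numpy as np, cv2
from scipy.spatial.transform import Rotation as R
E
python3 - <<'E'
from h import *
for n in("top","side"):
    p,d=snapshot(n); cv2.imwrite(f"pics/{n}0.png",p[:,:,::-1]); np.savez(f"pics/{n}0.npz",p=p,d=d)
    print(n,get_calibration(n))
print(sense())
E
```

```text
top {'vfov': 49.77396667699123, 'cx': 323.4454802663871, 'cy': 196.2643395025746, 'k1': -0.10030551443844969, 'xyz': array([ 0.36201893, -0.02304927,  0.95378375]), 'attitude': array([ 0.75022651, -0.6530745 ,  0.06689103, -0.07860965])}
side {'vfov': 57.706564060855776, 'cx': 315.96373757914176, 'cy': 204.86451382934555, 'k1': -0.07182460055039365, 'xyz': array([ 0.25832192, -0.46353284,  0.47302619]), 'attitude': array([ 0.84777912, -0.24148739,  0.12790512, -0.45452688])}
{'t': 0.1, 'q': array([ 1.08449350e+00,  5.28408152e-01,  1.43378448e+00,  1.41010394e-05,
        1.18140912e+00, -1.78494801e-01]), 'qd': array([-0.00068339, -0.0029663 , -0.00283606,  0.00081893,  0.00159127,
        0.00197505]), 'tau': array([-6.31774628e-05, -4.43303132e+01, -1.78587502e+01, -2.37795466e-04,
        3.88535220e-03, -1.83547172e-05]), 'tcp_pos': array([0.1890197 , 0.5950648 , 0.23840671]), 'tool_rot': array([ 1.53299735e-01,  9.88179226e-01, -9.47430368e-04, -3.33957505e-04]), 'force': array([-0.67866703,  0.71004045, -0.41085299]), 'ft_torque': array([ 0.02078147,  0.00754075, -0.03991757]), 'gripper_force': 0.0, 'finger_gap': 0.9973308474411777}
```

View pics/top0.png

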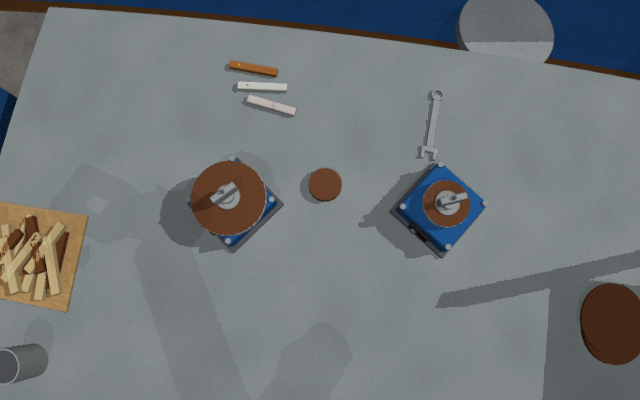

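View pics/side0.png

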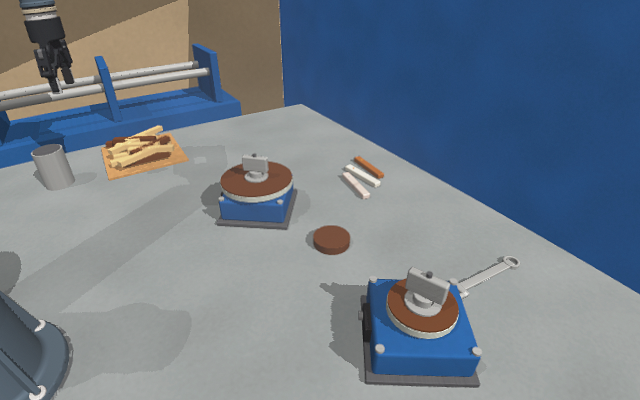

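The top view shows the large disc at about (228,198), with its bar near (223,193), and the small disc at (446,203). In the side view the large nut is near (256,165) and the small one near (427,288).

```bash
cat >> h.py <<'E'
def rays(n,uv):
    c=get_calibration(n); f=200/np.tan(np.radians(c['vfov']/2))
    K=np.array([[f,0,c['cx']],[0,f,c['cy']],[0,0,1]])
    s=cv2.undistortPoints(np.asarray(uv,float).reshape(-1,1,2),K,np.array([c['k1'],0,0,0,0.]))[:,0]
    return c['xyz'],R.from_quat(c['attitude']),np.c_[s,np.ones(len(s))]
def cloud(n,d):
    v,u=np.nonzero(d>0); o,r,s=rays(n,np.c_[u,v])
    return o+r.apply(s*d[v,u][:,None]),np.c_[u,v]
def plane(n,uv,z):
    o,r,s=rays(n,uv); w=r.apply(s); return o+w*((z-o[2])/w[:,2])[:,None]
def disc(n,p,d,c0,zs=.083):
    m=cv2.inRange(cv2.cvtColor(p,cv2.COLOR_RGB2HSV),(0,90,40),(20,255,255))
    cs,_=cv2.findContours(m,cv2.RETR_EXTERNAL,cv2.CHAIN_APPROX_NONE)
    k=min((c for c in cs if len(c)>60),key=lambda c:abs(cv2.pointPolygonTest(c,c0,True)) if cv2.pointPolygonTest(c,c0,True)<0 else 0)
    q=plane(n,k[:,0,:],zs)
    (x,y),r=cv2.minEnclosingCircle(q[:,:2].astype(np.float32)); e=cv2.fitEllipse(q[:,:2].astype(np.float32))
    return (x,y,r),e
def bar(n,p,d,c,rad=.045):
    P,uv=cloud(n,d); s=(np.hypot(P[:,0]-c[0],P[:,1]-c[1])<rad)&(P[:,2]>.108)&(P[:,2]<.15)
    Q=P[s]; (cx,cy),(w,h),a=cv2.minAreaRect(Q[:,:2].astype(np.float32))
    m=Q[:,:2].mean(0); ev,V=np.linalg.eigh(np.cov((Q[:,:2]-m).T)); v=V[:,1]
    return dict(n=len(Q),mean=m.round(4),ang=round(np.degrees(np.arctan2(v[1],v[0]))%180,1),rect=np.round([cx,cy,w,h,a],4),z=np.percentile(Q[:,2],[5,50,95]).round(4))
E
python3 - <<'E'
from h import *
for n,b,s in(("top",(205,190),(430,215)),("side",(240,180),(400,310))):
    z=np.load(f"pics/{n}0.npz");p,d=z['p'],z['d']
    for c0 in(b,s):
        c,e=disc(n,p,d,c0); print(n,np.round(c,4),np.round(e[0],4),np.round(e[1],4)); print(bar(n,p,d,e[0]))
    P,uv=cloud(n,d); print('bench z',np.median(P[(abs(P[:,2])<.02),2]))
E
```

```text
top [0.514  0.2012 0.0784] [0.5141 0.2013] [0.1539 0.1547]
{'n': 271, 'mean': array([0.5123, 0.1994]), 'ang': np.float64(136.8), 'rect': array([5.13600e-01, 2.01100e-01, 1.50000e-02, 5.52000e-02, 4.57917e+01]), 'z': array([0.1126, 0.1307, 0.1356])}
top [ 0.564  -0.2503  0.0483] [ 0.564 -0.25 ] [0.0883 0.0887]
{'n': 245, 'mean': array([ 0.5616, -0.2476]), 'ang': np.float64(111.6), 'rect': array([ 5.63400e-01, -2.49900e-01,  1.48000e-02,  5.61000e-02,
        2.23655e+01]), 'z': array([0.1137, 0.131 , 0.137 ])}
bench z -0.0007480542805629598
side [0.5113 0.1983 0.0781] [0.5102 0.1946] [0.1436 0.1508]
{'n': 314, 'mean': array([0.5119, 0.1963]), 'ang': np.float64(138.2), 'rect': array([5.12600e-01, 1.99600e-01, 1.50000e-02, 5.62000e-02, 4.64751e+01]), 'z': array([0.1096, 0.1228, 0.133 ])}
side [ 0.5613 -0.2513  0.049 ] [ 0.5611 -0.2521] [0.0901 0.0906]
{'n': 852, 'mean': array([ 0.56  , -0.2537]), 'ang': np.float64(112.5), 'rect': array([ 5.6280e-01, -2.5090e-01,  1.5400e-02,  5.6300e-02,  2.1455e+01]), 'z': array([0.1098, 0.1261, 0.1334])}
bench z -0.0007059177968170294
```

>>> play_rows:
  rows:
    - [[0, 0, 7], [0, 0, 0], 0]
    - [[0, 0, 7], [0, 0, 0], 0]
    - [[0, 0, 7], [0, 0, 0], 0]
    - [[0, 0, 7], [0, 0, 0], 0]
    - [[0, 0, 0], [0, 0, 0], 0]
  grip_force: 40

```text
t: 0.52
tcp_pos: [0.1891, 0.5953, 0.2387]
tool_rot: [0.389, 0.921, -0.001, -0.0]
force: [-0.1, -0.9, 0.1]
finger_gap: 0.998
gripper_force: 0.0
```

```bash
cat >> h.py <<'E'
def need(T,ya):
    s=sense(); r=R.from_quat(s['tool_rot']); M=r.as_matrix()
    t=R.from_matrix(np.c_[[np.sin(-np.radians(ya)),np.cos(np.radians(ya)),0]*np.array([1,1,1])*0+np.cross([np.cos(np.radians(ya)),np.sin(np.radians(ya)),0],[0,0,-1]),[np.cos(np.radians(ya)),np.sin(np.radians(ya)),0],[0,0,-1]])
    print('t',s['t'],'tcp',s['tcp_pos'].round(4),'yang',np.degrees(np.arctan2(M[1,1],M[0,1])).round(2),'F',s['force'].round(1),'M',s['ft_torque'].round(2),'gap',round(s['finger_gap'],3),s['gripper_force'])
    print('shift mm',(r.inv().apply(np.array(T)-s['tcp_pos'])*1e3).round(1),'turn',np.degrees((r.inv()*t).as_rotvec()).round(2))
E
sed -i 's/\[np.sin(-np.radians(ya)).*\*0+np.cross/np.cross/' h.py
python3 -c "
from h import *
need([.513,.2005,.2],44)"
```

```text
t 0.5167 tcp [0.1891 0.5953 0.2387] yang 44.25 F [-0.1 -0.9  0.1] M [-0.02 -0.01  0.  ] gap 0.998 0.0
shift mm [-508.8  -43.4   39. ] turn [-0.07  0.02  0.25]
```

>>> play_rows:
  rows:
    - [[0, 0, 0], [-28, -2.4, 1], 0]
    - [[0, 0, 0], [-28, -2.4, 1], 0]
    - [[0, 0, 0], [-28, -2.4, 1], 0]
    - [[0, 0, 0], [-28, -2.4, 1], 0]
    - [[0, 0, 0], [-28, -2.4, 1], 0]
    - [[0, 0, 0], [-28, -2.4, 1], 0]
    - [[0, 0, 0], [-28, -2.4, 1], 0]
    - [[0, 0, 0], [-28, -2.4, 1], 0]
    - [[0, 0, 0], [-28, -2.4, 1], 0]
    - [[0, 0, 0], [-28, -2.4, 1], 0]
    - [[0, 0, 0], [-28, -2.4, 1], 0]
    - [[0, 0, 0], [-28, -2.4, 1], 0]

```text
t: 1.52
tcp_pos: [0.4042, 0.334, 0.2271]
tool_rot: [0.386, 0.922, -0.0, -0.0]
force: [0.2, 0.5, -0.2]
finger_gap: 0.996
gripper_force: 0.0
```

>>> play_rows:
  rows:
    - [[0, 0, 0], [-28, -2.4, 3], 0]
    - [[0, 0, 0], [-28, -2.4, 3], 0]
    - [[0, 0, 0], [-28, -2.4, 3], 0]
    - [[0, 0, 0], [-28, -2.4, 3], 0]
    - [[0, 0, 0], [-28, -2.4, 3], 0]
    - [[0, 0, 0], [-20, -2, 3], 0]
    - [[0, 0, 0], [-12, 0, 2], 0]
    - [[0, 0, 0], [0, 0, 0], 0]
    - [[0, 0, 0], [0, 0, 0], 0]

```text
t: 2.27
tcp_pos: [0.5135, 0.2026, 0.207]
tool_rot: [0.388, 0.922, -0.0, -0.001]
force: [0.2, 0.0, -0.3]
finger_gap: 0.999
gripper_force: 0.0
```

```bash
python3 -c "
from h import *
for n in('top','side'):
    p,d=snapshot(n); cv2.imwrite(f'pics/{n}1.png',p[100:260,140:340,::-1].repeat(3,0).repeat(3,1))
need([.513,.2005,.113],44)"
```

```text
t 2.3667 tcp [0.5128 0.2034 0.2073] yang 44.47 F [-0.4  0.9  0.1] M [-0.01  0.01  0.  ] gap 1.002 0.0
shift mm [-2.3 -1.9 94.3] turn [-0.04 -0.06  0.47]
```

View pics/side1.png

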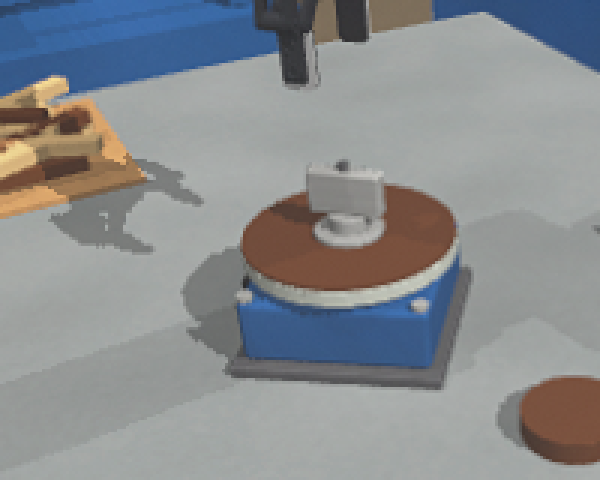

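The side crop shows the open fingers at (300,60) and (350,20), straddling above the bar at (345,190). I'll descend now and close on the bar.

>>> play_rows:
  rows:
    - [[0, 0, 0.3], [-2, -1.5, 10], 0]
    - [[0, 0, 0], [0, 0, 14], 0]
    - [[0, 0, 0], [0, 0, 14], 0]
    - [[0, 0, 0], [0, 0, 14], 0]
    - [[0, 0, 0], [0, 0, 14], 0]
    - [[0, 0, 0], [0, 0, 12], 0]
    - [[0, 0, 0], [0, 0, 10], 0]
    - [[0, 0, 0], [0, 0, 6], 0]
    - [[0, 0, 0], [0, 0, 0], 0]
    - [[0, 0, 0], [0, 0, 0], 0]

```text
t: 3.2
tcp_pos: [0.514, 0.2003, 0.1131]
tool_rot: [0.39, 0.921, -0.0, -0.0]
force: [1.1, 0.8, 0.3]
finger_gap: 1.003
gripper_force: 0.0
```

```bash
python3 -c "
from h import *
p,d=snapshot('side'); cv2.imwrite('pics/side2.png',p[100:260,140:340,::-1].repeat(3,0).repeat(3,1))
need([.513,.2005,.113],44)"
```

```text
t 3.25 tcp [0.5144 0.2003 0.1136] yang 44.09 F [ 0.1 -0.2 -0.8] M [-0.05  0.04  0.04] gap 1.003 0.0
shift mm [ 1.1 -0.9  0.6] turn [0.03 0.02 0.09]
```

View pics/side2.png

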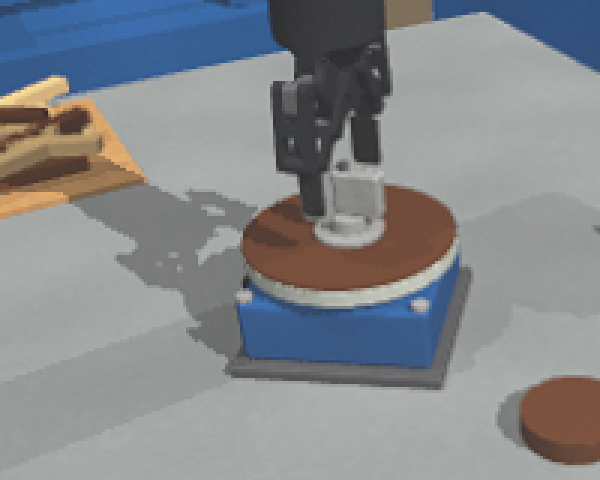

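The crop shows one finger at (315,190) in front of the bar and the other behind it at (365,140). The bar at (355,190) is between them and nothing is touching it, so I can close.

>>> play_rows:
  rows:
    - [[0, 0, 0], [0, 0, 0], 0.3]
    - [[0, 0, 0], [0, 0, 0], 0.6]
    - [[0, 0, 0], [0, 0, 0], 0.7]
    - [[0, 0, 0], [0, 0, 0], 0.8]
    - [[0, 0, 0], [0, 0, 0], 0.9]
    - [[0, 0, 0], [0, 0, 0], 1]
    - [[0, 0, 0], [0, 0, 0], 1]
    - [[0, 0, 0], [0, 0, 0], 1]
    - [[0, 0, 0], [0, 0, 0], 1]
  grip_force: 40

```text
t: 4.0
tcp_pos: [0.5155, 0.2009, 0.1138]
tool_rot: [0.39, 0.921, 0.001, 0.001]
force: [2.4, 5.5, 1.3]
finger_gap: 0.151
gripper_force: 44.6
```

```bash
python3 -c "
from h import *
need([.513,.2005,.113],-14)"
```

```text
t 4.0 tcp [0.5155 0.2009 0.1138] yang 44.04 F [2.4 5.5 1.3] M [ 0.63 -0.23  0.07] gap 0.151 44.63200807571411
shift mm [ 1.5 -2.1  0.8] turn [ 2.000e-01 -4.000e-02  5.804e+01]
```

>>> play_rows:
  rows:
    - [[0, 0, 3], [0, 0, 0], 1]
    - [[0, 0, 4], [0, 0, 0], 1]
    - [[0, 0, 4], [0, 0, 0], 1]
    - [[0, 0, 4], [0, 0, 0], 1]
    - [[0, 0, 4], [0, 0, 0], 1]
    - [[0, 0, 4], [0, 0, 0], 1]
    - [[0, 0, 4], [0, 0, 0], 1]
    - [[0, 0, 3], [0, 0, 0], 1]

```text
t: 4.67
tcp_pos: [0.5149, 0.2006, 0.1137]
tool_rot: [0.616, 0.787, 0.001, 0.0]
force: [1.0, 4.8, 2.8]
finger_gap: 0.158
gripper_force: 44.8
```

```bash
python3 -c "
from h import *
need([.513,.2005,.113],-14)"
```

```text
t 4.6667 tcp [0.5149 0.2006 0.1137] yang 13.9 F [1.  4.8 2.8] M [ 0.52 -0.12  0.16] gap 0.158 44.81283187866211
shift mm [ 0.4 -1.9  0.7] turn [ 0.09 -0.04 27.9 ]
```

Forces are low and the turn is tracking, so I'll finish it.

>>> play_rows:
  rows:
    - [[0, 0, 4], [0, 0, 0], 1]
    - [[0, 0, 4], [0, 0, 0], 1]
    - [[0, 0, 4], [0, 0, 0], 1]
    - [[0, 0, 4], [0, 0, 0], 1]
    - [[0, 0, 4], [0, 0, 0], 1]
    - [[0, 0, 4], [0, 0, 0], 1]
    - [[0, 0, 3], [0, 0, 0], 1]
    - [[0, 0, 1], [0, 0, 0], 1]
    - [[0, 0, 0], [0, 0, 0], 1]
    - [[0, 0, 0], [0, 0, 0], 1]

```text
t: 5.5
tcp_pos: [0.5143, 0.2006, 0.1137]
tool_rot: [0.788, 0.616, 0.0, -0.0]
force: [1.1, 5.6, 5.9]
finger_gap: 0.159
gripper_force: 45.2
```

```bash
python3 -c "
from h import *
need([.513,.2005,.113],-14)
for n in('top','side'):
    p,d=snapshot(n); print(n,bar(n,p,d,(.513,.2005)))"
```

```text
t 5.5 tcp [0.5143 0.2006 0.1137] yang -13.92 F [1.1 5.6 5.9] M [ 0.79  0.16 -0.06] gap 0.159 45.200035572052
shift mm [-0.4 -1.2  0.7] turn [ 0.   -0.06  0.08]
top {'n': 162, 'mean': array([0.5092, 0.1863]), 'ang': np.float64(166.5), 'rect': array([5.12300e-01, 1.84600e-01, 2.36000e-02, 5.41000e-02, 6.87461e+01]), 'z': array([0.1108, 0.1312, 0.1452])}
side {'n': 360, 'mean': array([0.5101, 0.1901]), 'ang': np.float64(166.2), 'rect': array([ 0.5109,  0.1968,  0.0466,  0.0523, 22.6164]), 'z': array([0.1118, 0.1307, 0.1476])}
```

Now I'll open the jaws, rise clear and look again.

>>> play_rows:
  rows:
    - [[0, 0, 0], [0, 0, 0], 0.7]
    - [[0, 0, 0], [0, 0, 0], 0.4]
    - [[0, 0, 0], [0, 0, 0], 0]
    - [[0, 0, 0], [0, 0, 0], 0]
    - [[0, 0, 0], [0, 0, 0], 0]
    - [[0, 0, 0], [0, 0, 0], 0]
    - [[0, 0, 0], [0, 0, -8], 0]
    - [[0, 0, 0], [0, 0, -15], 0]
    - [[0, 0, 0], [0, 0, -20], 0]
    - [[0, 0, 0], [0, 0, -30], 0]
    - [[0, 0, 0], [0, 0, -30], 0]
    - [[0, 0, 0], [0, 0, -20], 0]

```text
t: 6.6
tcp_pos: [0.5151, 0.2002, 0.2396]
tool_rot: [0.788, 0.616, 0.002, 0.001]
force: [-0.6, 0.8, 0.2]
finger_gap: 1.002
gripper_force: 0.0
```

>>> play_rows:
  rows:
    - [[0, 0, 0], [-38, 0, 0], 0]
    - [[0, 0, 0], [-38, 0, 0], 0]
    - [[0, 0, 0], [-38, 0, 0], 0]
    - [[0, 0, 0], [-38, 0, 0], 0]
    - [[0, 0, 0], [-38, 0, 0], 0]
    - [[0, 0, 0], [0, 0, 0], 0]
    - [[0, 0, 0], [0, 0, 0], 0]

```text
t: 7.18
tcp_pos: [0.4683, 0.0139, 0.237]
tool_rot: [0.789, 0.614, 0.0, 0.0]
force: [-0.3, -0.3, -0.2]
finger_gap: 1.0
gripper_force: 0.0
```

```bash
python3 -c "
from h import *
need([.513,.2005,.113],-14)
for n in('top','side'):
    p,d=snapshot(n); print(n,bar(n,p,d,(.513,.2005),.04)); print(bar(n,p,d,(.563,-.25)))
    cv2.imwrite(f'pics/{n}3.png',p[:,:,::-1])"
```

```text
t 7.1833 tcp [0.4683 0.0139 0.237 ] yang -14.2 F [-0.3 -0.3 -0.2] M [ 0.01 -0.01 -0.01] gap 1.0 0.0
shift mm [191.8  -2.5 124. ] turn [ 0.04 -0.01 -0.2 ]
top {'n': 46, 'mean': array([0.5188, 0.2212]), 'ang': np.float64(138.8), 'rect': array([5.1900e-01, 2.2020e-01, 1.3600e-02, 1.4800e-02, 7.4428e+01]), 'z': array([0.1273, 0.1316, 0.1338])}
{'n': 243, 'mean': array([ 0.5617, -0.2476]), 'ang': np.float64(111.5), 'rect': array([ 5.63600e-01, -2.49800e-01,  1.45000e-02,  5.56000e-02,
        2.19392e+01]), 'z': array([0.1136, 0.1311, 0.1358])}
side {'n': 158, 'mean': array([0.5094, 0.19  ]), 'ang': np.float64(79.8), 'rect': array([5.1260e-01, 2.0020e-01, 5.6300e-02, 1.4200e-02, 7.7189e+01]), 'z': array([0.1106, 0.1283, 0.1343])}
{'n': 847, 'mean': array([ 0.5599, -0.2537]), 'ang': np.float64(112.6), 'rect': array([ 5.62700e-01, -2.51100e-01,  1.61000e-02,  5.57000e-02,
        2.25363e+01]), 'z': array([0.1101, 0.1263, 0.1332])}
```

View pics/top3.png

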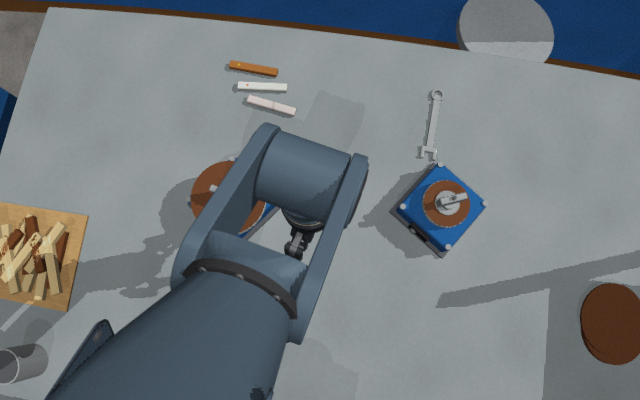

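The arm partly hides the large disc in the top view, with only one end of its bar visible near (213,188). The side view puts the bar at 77.2°, down from 136.5°, which is about 59° clockwise. The small nut at (450,200) hasn't moved, and the gripper is clear.

```bash
python3 -c "
from station import *
print(sign_off())"
```

```text
the job is handed in; nothing more can be done
None
```

The large disc's nut is slackened by about 59–60° clockwise and released, the smaller disc's nut is unchanged, and the job was handed in at about 7 s.

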